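Fold back the blue bifold dust cover

ROBOT

A 6-joint arm with a two-finger parallel gripper is mounted at the origin on a cart in front of the work surface, level with it; the furniture and walls round the work are solid. World frame = base frame: x ahead of the robot, y to its left, z up, the work surface at z = 0. Lengths are in m, angles in rad, forces in N, time in s.
With the tool pointing down it reaches from about 0.3 to 0.875 m from the base axis. Payload 4.2 kg.
Tool frame: the origin (TCP) lies on the centre line of the jaws, within the pads' length; the fingertips stand 22 mm ahead of it and the grasp point (between the pads) lies 3 mm ahead of it; z points along the fingers, y is the line along which they close (so a half turn about z gives the same grasp; the last joint's range is limited). The gripper opens to 85 mm and grips with 20 to 120 N. Pads are 22 mm wide; open, the fingers measure 114 mm over their backs; the gripper's body (76 mm by 85 mm) begins 54 mm behind the grasp point. The pads swing forward as they close: fully open they stand 13 mm farther back than shut.
Start: joints at [1.253, 0.32, 1.565, -0, 1.257, -0.02], TCP at [0.169, 0.55, 0.253] pointing down, gripper open.
Joint ranges: [-3.11, 3.11], [-0.84, 2.01], [0.21, 2.61], [-1.34, 4.49], [0.05, 2.63], [-2.56, 2.56]. Speed limits (rad/s): [2.57, 2.57, 3.14, 3.14, 3.14, 3.14].

INTERFACE

Orientations are given as a rotation vector (axis times angle).
In Python, from plant import env gives the robot as it stands. The module is installed in compiled form; this text tells all that it offers.
- The arm moves only by the tool jog_arm, never from a script. Its argument "increments" is a list that holds one entry, the list of rows, each a list of 7 numbers: the shift along the tool's x, y, z in cm, then the turn, a rotation vector about the tool's x, y, z in degrees, then the finger opening in cm, from 0 to 8.54. A call has 1 to 12 rows; each row shifts and turns the commanded pose from where the row before left it, along the tool's axes as they then stand; what a row does not reach is not made up. A row lasts 1/10 s, in which the tool goes at most 50 mm and 8.59 degrees, less where a joint would pass 70% of its speed; a pose out of reach is approached as far as the arm can. A call with a gripper value outside its range is refused whole. The fingers move at their own pace and stop on an object; the grip force is fixed at half the most. Time passes only in rows, so rows that do not move let the fingers close. It gives the time, the measured TCP pose, the force, the opening and the grip force at its end, in the units of the state.
- env.get_obs(): the state, without advancing time (a new reading comes with each control period).
- env.get_image(name): name is "scene" or "top" or "wrist"; returns a dict with "color" (420x560x3 uint8, blue, green, red), "fx", "fy", "cx", "cy" (pixels), "xyz" and "attitude" of the camera in the world. Camera axes: x right, y down, z forward; pixel columns grow to the right and rows downward; lengths in m; the calibration is good to about 2 mm. A picture is of the moment at which its call begins. There is no depth.
- env.hand_in(): hands the job in; it is judged then, once.
The state is a dict: "t": time; "qpos": joint angles; "qvel": joint speeds; "effort": joint torques, N m; "position": TCP position; "ee_rot": TCP orientation; "ft_force": force on the tool from outside, world axes, zero at the start; "wrist_torque": the same for the moment, N m; "opening": finger opening in m; "finger_force": force on a finger pad.
Only numpy, scipy, OpenCV 4.12 (cv2) and the standard library are available. Lean on these libraries where they do the work, as an engineer would, in place of code of your own. Each camera call takes 0.05 s, during which the arm holds its last target. There are 200 camera calls.

TASK

Push the half-open blue bifold dust cover back all the way, so that its two panels stand folded flat against each other and the parts in the case can be reached. Leave the grey cover on the other case as it is.

Things in the scene. Friction and masses are not known exactly. Their poses are not given: they have to be found in the camera images.
- blue_case: Fixed open aluminium case with the blue cover, 130 (x) x 140 (y) mm. Origin: centre of its underside, on the bench; +x points from its front to the hinged back (the way to push), z up. End walls 40 mm high, side rails at y = +-66 mm 48 mm; parts inside reach 38 mm. Hinge line of the cover: x = +55 mm, z = 52 mm. The free front edge of the cover rolls along the rails at z = 52 mm.
- blue_cover (a joint): Angle q (rad) of the rear blue panel above level: 0 = cover flat, shut; 1.53 = stop, both panels upright face to face, top at 105 mm. Two panels, each 52 mm long, 118 wide, 4 thick, form a roof; the front one slopes down at the same q, so they enclose pi - 2q. Pushing the free edge to +x folds them; it takes 1 to 4 N, and the stiff hinges hold it where left.
- blue_bar (a point): Middle of the steel push bar, 10 mm thick, 100 mm long along the case's y, on the free edge of the blue cover's front panel, 14 mm from the lower face of that panel. At angle q it lies 104 cos q + 14 sin q mm in front (-x) of the hinge line and 14 cos q mm above it. Push it from its front side towards the case's +x.
- grey_bar (a point): Middle of the push bar of the grey cover, which has the same mechanism and size as the blue one; it stands half open on a second, like case to the left or right of the blue one (case centres 22 to 43 cm apart). To be left as it is.

How it is judged:
At the end, for the whole second after the job is handed in: The blue cover is folded back and at rest: its rear panel at 1.40 rad or more (the two panels within about 20 degrees of flat against each other), and the grey cover's bar within 15 mm of where it was (value of joint blue_cover above 1.4 rad and velocity of joint blue_cover between -0.05 and 0.05 rad/s and distance of grey_bar from where it was at the start of the episode below 0.015 m); the robot touches nothing.
It fails at once if the grey cover is moved (its bar by more than 15 mm) (distance of grey_bar from where it was at the start of the episode above 0.015 m).
It also fails if it takes over 29 s, if anything falls off the work surface, if the arm or the gripper's body presses on something with over 40 N, if the wrist force passes 120 N, or if a joint passes its speed limit or range.

## Working session

There is one attempt and no reset: what is moved stays moved. The work goes in short steps, Python scripts to look and compute and a tool call to move; the robot and the scene stay as the last step left them, time stands still between calls to the robot, and variables do not carry over. Pictures are saved under pics/ and viewed, at most 10 in all, crops included, and the job is handed in when it is done.

Besides the shell and the picture viewer there is one more tool, called after "Call:" by a JSON object that holds its "method" and its "body". jog_arm: Moves the arm, as the interface text tells. Its arguments: {"type":"object","properties":{"increments":{"type":"array","items":{"type":"array","items":{"type":"array","items":{"type":"number"}}}}},"required":["increments"]}

```bash
mkdir -p pics; python3 - <<'E'
from plant import env
import cv2
for n in("scene","top"):
    i=env.get_image(n); cv2.imwrite(f"pics/{n}0.png",i["color"]); print(n,{k:v for k,v in i.items() if k!="color"})
o=env.get_obs();print(o["t"],o["position"],o["ee_rot"])
E
```

```text
scene {'fx': 444.5727303874714, 'fy': 444.5727303874714, 'cx': 274.79063554165725, 'cy': 207.60947530948047, 'xyz': array([-0.01624252, -0.69945748,  0.44106329]), 'attitude': array([-1.87148891,  0.65847861, -0.44945399])}
top {'fx': 469.45118698899597, 'fy': 469.45118698899597, 'cx': 272.84890617227757, 'cy': 200.94734983496542, 'xyz': array([ 0.45820126, -0.0152392 ,  0.98511044]), 'attitude': array([-2.19160596,  2.16758794, -0.08258226])}
0.1 [0.16859995 0.54930385 0.25257365] [-4.65989023e-01 -3.10659459e+00  2.50287590e-03]
```

View pics/scene0.png

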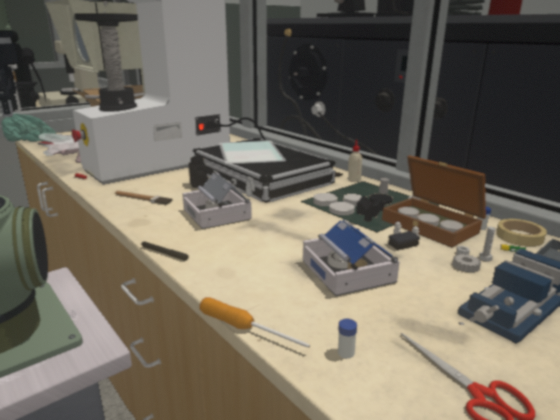

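View pics/top0.png

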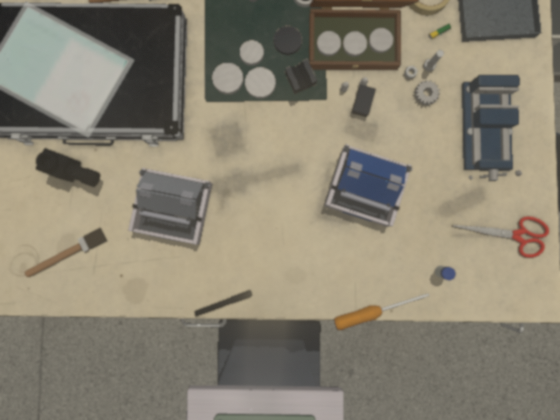

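The top view has the blue case at about (368,187) and the grey one at (172,208). The hinge side faces up, away from the robot. I'll enlarge the blue cover in both views.

```bash
python3 - <<'E'
import cv2,numpy as np
a=cv2.imread("pics/top0.png")[140:235,315:420]; b=cv2.imread("pics/scene0.png")[210:300,290:405]
a=cv2.resize(a,(400,362),interpolation=2); b=cv2.resize(b,(400,313),interpolation=2)
b=cv2.copyMakeBorder(b,0,49,0,0,0)
cv2.imwrite("pics/c0.png",np.hstack([a,b]))
E
```

```text
(no output)
```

View pics/c0.png

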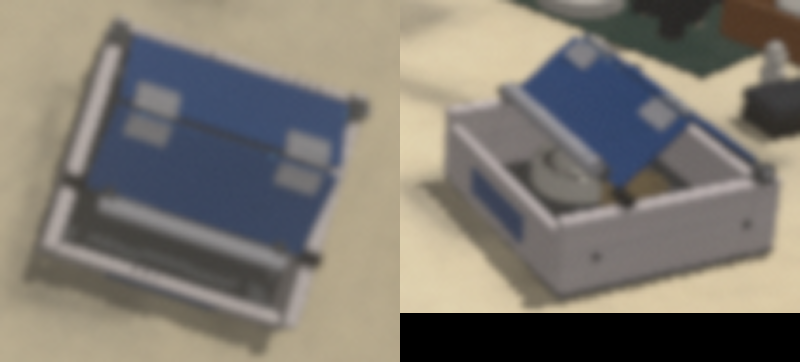

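Both crops show the bar, its fold ridge and the rails clearly. In crop pixels the bar ends are at (102,205) and (285,262) in top, and at (505,92) and (600,168) in scene. I'll triangulate these.

```bash
cat > h.py <<'E'
import numpy as np, cv2
from scipy.spatial.transform import Rotation as R
C={"scene":(444.5727,274.7906,207.6095,[-0.01624252,-0.69945748,0.44106329],[-1.87148891,0.65847861,-0.44945399]),
"top":(469.4512,272.8489,200.9473,[0.45820126,-0.0152392,0.98511044],[-2.19160596,2.16758794,-0.08258226])}
def P(n):
    f,cx,cy,x,a=C[n]; r=R.from_rotvec(a).as_matrix().T
    return np.array([[f,0,cx],[0,f,cy],[0,0,1]])@np.c_[r,-r@np.array(x)]
def tri(a,b):
    X=cv2.triangulatePoints(P("top"),P("scene"),np.array(a,float),np.array(b,float)).ravel();return X[:3]/X[3]
def proj(n,X):
    X=np.atleast_2d(X);y=np.c_[X,np.ones(len(X))]@P(n).T;return y[:,:2]/y[:,2:]
T=lambda u,v:(315+u/3.81,140+v/3.81)
S=lambda u,v:(290+(u-400)/3.478,210+v/3.478)
E
python3 - <<'E'
from h import *
from scipy.optimize import least_squares
pts={"barL":((102,205),(507,90)),"barR":((287,262),(600,170)),"ridL":((118,103),(585,38)),"ridR":((340,172),(690,122)),"hingeR":((357,108),(765,168)),"frL":((45,245),(450,120)),"frR":((290,322),(560,222))}
for k,(a,b) in pts.items(): print(k,tri(T(*a),S(*b)).round(4))
def model(p):
    x,y,w,q=p; c,s=np.cos(q),np.sin(q)
    b=.055-.104*c-.014*s; zb=.052+.014*c
    L=np.array([[b,.05,zb],[b,-.05,zb],[.055-.052*c,.059,.052+.052*s],[.055-.052*c,-.059,.052+.052*s]])
    F=np.array([[-.065,.066,.048],[-.065,-.066,.048]])
    L=np.r_[L,F]
    return L@R.from_euler("z",w).as_matrix().T+[x,y,0]
obsT=np.array([T(*pts[k][0]) for k in("barL","barR","ridL","ridR","frL","frR")])
obsS=np.array([S(*pts[k][1]) for k in("barL","barR","ridL","ridR","frL","frR")])
f=lambda p:np.r_[(proj("top",model(p))-obsT).ravel(),(proj("scene",model(p))-obsS).ravel()]
r=least_squares(f,[.5,-.2,-.2,.7],loss="soft_l1");print(r.x,f(r.x).reshape(-1,2).round(1))
print(model(r.x).round(3))
w=r.x[2]
for q in(r.x[3],1.0,1.4,1.53):
    p=r.x.copy();p[3]=q;print(q,model(p)[:2].mean(0).round(4))
E
```

```text
barL [ 0.5468 -0.1477  0.0638]
barR [ 0.5185 -0.2433  0.0635]
ridL [ 0.5985 -0.1544  0.0834]
ridR [ 0.5622 -0.2643  0.0854]
hingeR [ 0.6008 -0.2835  0.0537]
frL [ 0.5279 -0.1213  0.0404]
frR [ 0.4874 -0.248   0.0471]
[ 0.56802318 -0.20538486 -0.30521267  0.64846912] [[-0.4 -0.9]
 [-0.5 -0.1]
 [ 0.2 -0.9]
 [ 0.2 -0.2]
 [ 1.5  0.4]
 [ 0.4  0.8]
 [ 0.  -0.1]
 [-0.9 -0. ]
 [-1.6 -0. ]
 [ 1.3  1.1]
 [-0.6 -2.8]
 [ 0.2 -0.1]]
[[ 0.548 -0.147  0.063]
 [ 0.518 -0.242  0.063]
 [ 0.599 -0.153  0.083]
 [ 0.563 -0.266  0.083]
 [ 0.526 -0.123  0.048]
 [ 0.486 -0.249  0.048]]
0.6484691188053586 [ 0.5334 -0.1945  0.0632]
1.0 [ 0.5557 -0.2015  0.0596]
1.4 [ 0.5905 -0.2125  0.0544]
1.53 [ 0.6031 -0.2164  0.0526]
```

Call:
{"method": "jog_arm", "body": {"increments": [[[-2.17,-2.52,0,0,0,0,0],[-2.17,-2.52,0,0,0,0,0],[-2.17,-2.52,0,0,0,0,0],[-2.17,-2.52,0,0,0,0,0],[-2.17,-2.52,0,0,0,0,0],[-2.17,-2.52,0,0,0,0,0],[-2.17,-2.52,0,0,0,0,0],[-2.17,-2.52,0,0,0,0,0],[-2.17,-2.52,0,0,0,0,0],[-2.17,-2.52,0,0,0,0,0],[-2.17,-2.52,0,0,0,0,0],[-2.17,-2.52,0,0,0,0,0]]]}}

```text
t: 1.3
position: [0.329, 0.1828, 0.2531]
ee_rot: [-0.466, -3.107, 0.0]
ft_force: [0.3, 0.6, 0.1]
opening: 0.0003
finger_force: 0.0
```

Call:
{"method": "jog_arm", "body": {"increments": [[[-2.17,-2.52,0,0,0,0,0],[-2.17,-2.52,0,0,0,0,0],[-2.17,-2.52,0,0,0,0,0],[-2.17,-2.52,0,0,0,0,0],[-2.17,-2.52,0,0,0,0,0],[-2.17,-2.52,0,0,0,0,0],[-2.17,-2.52,0,0,0,0,0],[-2.17,-2.52,0,0,0,0,0],[-2.17,-2.52,0,0,0,0,0],[-2.17,-2.52,0,0,0,0,0],[-2.17,-2.52,0,0,0,0,0],[0,0,0,0,0,0,0]]]}}

```text
t: 2.5
position: [0.477, -0.1539, 0.2526]
ee_rot: [0.471, 3.106, -0.002]
ft_force: [-0.5, 1.1, -0.2]
opening: 0.0003
finger_force: 0.0
```

Call:
{"method": "jog_arm", "body": {"increments": [[[-1.0,-1.1,1.5,0,0,0,0],[-1.0,-1.1,2.5,0,0,0,0],[0,0,3.0,0,0,0,0],[0,0,3.0,0,0,0,0],[0,0,2.5,0,0,0,0],[0,0,2.0,0,0,0,0],[0,0,0.7,0,0,0,0],[0,0,0,0,-5,0,0],[0,0,0,0,-5,0,0],[0,0,0,0,0,0,0]]]}}

```text
t: 3.5
position: [0.4861, -0.1765, 0.1013]
ee_rot: [0.441, 2.938, -0.037]
ft_force: [-0.0, -0.3, -0.4]
opening: 0.0
finger_force: 0.0
```

```bash
python3 - <<'E'
from plant import env
import cv2,numpy as np
a=env.get_image("scene")["color"][190:310,270:410]; w=env.get_image("wrist")["color"]
cv2.imwrite("pics/c1.png",np.hstack([cv2.resize(a,(400,343),interpolation=2),cv2.resize(w,(400,343))]))
o=env.get_obs();print(o["t"],o["position"],R if 0 else o["ee_rot"],o["qpos"])
E
```

```text
3.6 [ 0.48874999 -0.17761208  0.10211414] [ 0.44020345  2.93578698 -0.0384125 ] [-0.37875051  0.32030137  2.01948617  0.02410971  0.62785196 -1.67015386]
```

View pics/c1.png

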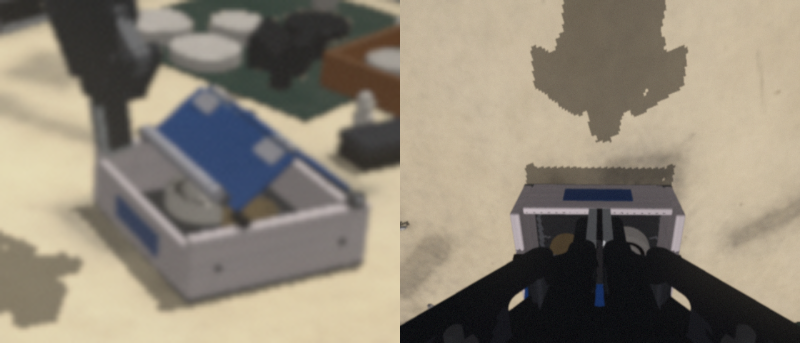

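The scene shot (left) has the fingers standing in front of the bar. The wrist view shows them centred and square to the case, so I'll lower and start pushing.

Call:
{"method": "jog_arm", "body": {"increments": [[[0.18,0,1.0,0,0,0,0],[0.18,0,1.0,0,0,0,0],[0.18,0,1.0,0,0,0,0],[0,0,0,0,0,0,0],[-0.59,0,0.1,0,0,0,0],[-0.59,0,0.1,0,0,0,0],[-0.59,0,0.1,0,0,0,0],[-0.59,0,0.1,0,0,0,0],[-0.59,0,0.1,0,0,0,0],[-0.59,0,0.1,0,0,0,0],[-0.59,0,0.1,0,0,0,0]]]}}

```text
t: 4.7
position: [0.528, -0.1898, 0.0705]
ee_rot: [0.441, 2.938, -0.038]
ft_force: [-1.5, 0.6, -1.2]
opening: 0.0003
finger_force: 0.8
```

```bash
python3 - <<'E'
from plant import env
import cv2,numpy as np
a=env.get_image("scene")["color"][190:310,270:410]; w=env.get_image("wrist")["color"]
cv2.imwrite("pics/c2.png",np.hstack([cv2.resize(a,(400,343),interpolation=2),cv2.resize(w,(400,343))]))
o=env.get_obs();print(o["t"],o["position"],o["ft_force"])
E
```

```text
4.8 [ 0.52931596 -0.19029682  0.07106295] [ 0.12623603  0.40199484 -0.66945267]
```

View pics/c2.png

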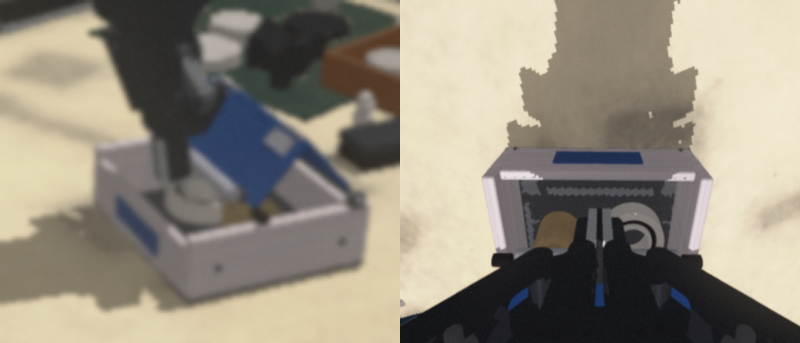

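The cover is moving with the fingers and they're clear of the parts. I'll keep pushing.

Call:
{"method": "jog_arm", "body": {"increments": [[[-0.54,0,0.1,0,0,0,0],[-0.54,0,0.1,0,0,0,0],[-0.54,0,0.1,0,0,0,0],[-0.54,0,0.1,0,0,0,0],[-0.54,0,0.1,0,0,0,0],[-0.54,0,0.1,0,0,0,0],[-0.54,0,0.1,0,0,0,0],[-0.54,0,0.1,0,0,0,0],[-0.3,0,0.05,0,0,0,0],[-0.2,0,0.03,0,0,0,0],[0,0,0,0,0,0,0]]]}}

```text
t: 5.9
position: [0.5757, -0.2045, 0.0709]
ee_rot: [0.44, 2.935, -0.039]
ft_force: [-0.5, -0.4, -0.6]
opening: 0.0
finger_force: 0.0
```

```bash
python3 - <<'E'
from plant import env
import cv2,numpy as np
a=env.get_image("scene")["color"][190:310,270:410]; w=env.get_image("wrist")["color"]
cv2.imwrite("pics/c3.png",np.hstack([cv2.resize(a,(400,343),interpolation=2),cv2.resize(w,(400,343))]))
o=env.get_obs();p=o["position"];print(o["t"],p,o["ft_force"],(p[0]-.568)*.954-(p[1]+.2054)*.3)
E
```

```text
6.0 [ 0.57541477 -0.20442765  0.07097706] [-0.51122867  1.27425757 -0.16819242] 0.0067819882122864845
```

View pics/c3.png

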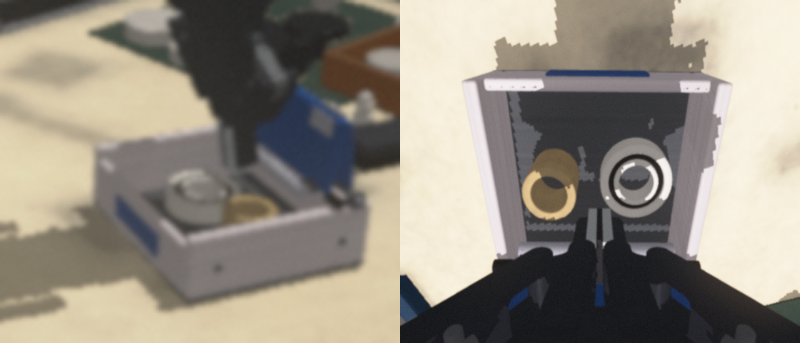

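The cover is nearly upright, about 10 mm of travel short of the stop. I'll push the rest in small steps.

Call:
{"method": "jog_arm", "body": {"increments": [[[-0.2,0,0.03,0,0,0,0],[-0.2,0,0.03,0,0,0,0],[-0.2,0,0.03,0,0,0,0],[-0.2,0,0.03,0,0,0,0],[0,0,0,0,0,0,0],[0,0,0,0,0,0,0]]]}}

```text
t: 6.6
position: [0.5832, -0.2068, 0.0711]
ee_rot: [0.44, 2.935, -0.039]
ft_force: [-0.6, 0.3, -0.2]
opening: 0.0002
finger_force: 0.0
```

Call:
{"method": "jog_arm", "body": {"increments": [[[-0.1,0,0.02,0,0,0,0],[-0.1,0,0.02,0,0,0,0],[0,0,0,0,0,0,0]]]}}

```text
t: 6.9
position: [0.585, -0.2073, 0.071]
ee_rot: [0.44, 2.936, -0.038]
ft_force: [0.1, -0.2, 0.2]
opening: 0.0002
finger_force: 0.1
```

Call:
{"method": "jog_arm", "body": {"increments": [[[-0.1,0,0.02,0,0,0,0],[-0.1,0,0.02,0,0,0,0]]]}}

```text
t: 7.1
position: [0.5861, -0.2077, 0.0706]
ee_rot: [0.441, 2.938, -0.038]
ft_force: [-4.9, 0.2, 0.7]
opening: 0.0001
finger_force: 2.0
```

Call:
{"method": "jog_arm", "body": {"increments": [[[-0.1,0,0.02,0,0,0,0],[0,0,0,0,0,0,0]]]}}

```text
t: 7.3
position: [0.5865, -0.2078, 0.0705]
ee_rot: [0.441, 2.939, -0.037]
ft_force: [-4.9, 1.2, 2.3]
opening: 0.0002
finger_force: 3.0
```

```bash
python3 - <<'E'
from plant import env
import cv2,numpy as np
a=env.get_image("scene")["color"][190:310,270:410]; w=env.get_image("top")["color"][130:250,300:440]
cv2.imwrite("pics/c4.png",np.hstack([cv2.resize(a,(400,343),interpolation=2),cv2.resize(w,(400,343),interpolation=2)]))
o=env.get_obs();p=o["position"];print(o["t"],p,o["ft_force"],(p[0]-.568)*.954-(p[1]+.2054)*.3)
E
```

```text
7.4 [ 0.58641266 -0.20776714  0.07052854] [-4.79950021  1.55254631  2.57296157] 0.018275821996823306
```

View pics/c4.png

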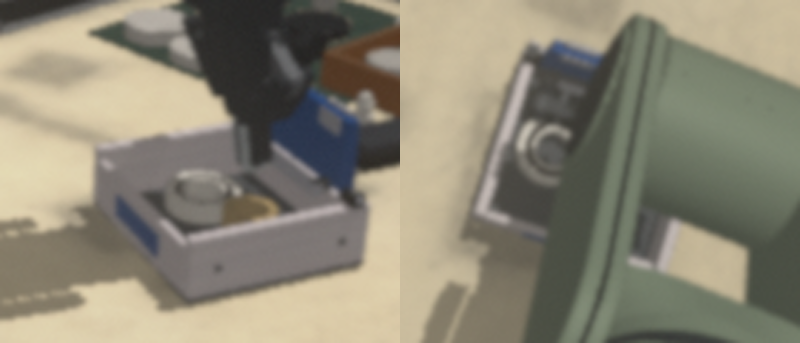

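The force has risen to 5 N and the tool no longer follows its command, at the travel predicted for the stop. The scene crop shows the panels upright. I'll back away along the same path, then lift.

Call:
{"method": "jog_arm", "body": {"increments": [[[0.5,0,-0.09,0,0,0,0],[1.0,0,-0.18,0,0,0,0],[1.5,0,-0.27,0,0,0,0],[1.5,0,-0.27,0,0,0,0],[1.5,0,-0.5,0,0,0,0],[0.5,0,-2.5,0,0,0,0],[0,0,-3,0,0,0,0],[0,0,-3,0,0,0,0],[0,0,-3,0,0,0,0],[0,0,-2,0,0,0,0],[0,0,0,0,0,0,0],[0,0,0,0,0,0,0]]]}}

```text
t: 8.6
position: [0.5017, -0.1818, 0.2053]
ee_rot: [0.44, 2.935, -0.039]
ft_force: [-0.1, 0.5, -0.0]
opening: 0.0
finger_force: 0.0
```

```bash
python3 - <<'E'
from plant import env
import cv2,numpy as np
a=env.get_image("scene")["color"]; w=env.get_image("top")["color"]
cv2.imwrite("pics/c5.png",np.hstack([cv2.resize(a[160:310,170:410],(400,250),interpolation=2),cv2.resize(w[110:260,120:420],(400,250),interpolation=2)]))
o=env.get_obs();print(o["t"],o["position"],o["ft_force"],np.abs(o["qvel"]).max())
E
```

```text
8.7 [ 0.50133128 -0.18163375  0.20398268] [-0.108839   -0.26859027  0.13385348] 0.010773886895156445
```

View pics/c5.png

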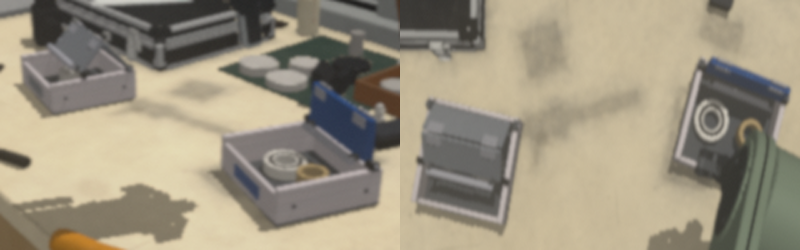

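The blue panels stand folded together at the back of the case, the grey cover hasn't changed, and the arm is clear.

```bash
python3 -c "
from plant import env
print(env.hand_in())"
```

```text
the job is handed in; nothing more can be done
None
```

The blue cover is folded back to its stop with its panels upright against each other, the grey cover looks unmoved, the arm is clear and the job is handed in at about 9 s; the hand-in returned no verdict.

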